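# Serve the rye roll with tongs from a revolving bread server

### The arm

A 6-joint arm with a two-finger parallel gripper is mounted at the origin on a cart in front of the work surface, level with it; the furniture and walls round the work are solid. World frame = base frame: x ahead of the robot, y to its left, z up, the work surface at z = 0. Lengths are in m, angles in degrees, forces in N, time in s.
With the tool pointing down it reaches from about 0.35 to 0.975 m from the base axis. Payload 17.4 kg.
Tool frame: the origin (TCP) lies at the very end of the fingers, on their centre line; the grasp point (between the pads) lies 19 mm behind it; z points along the fingers, y is the line along which they close (so a half turn about z gives the same grasp; the last joint's range is limited). The gripper opens to 85 mm and grips with 20 to 120 N. Pads are 22 mm wide; open, the fingers measure 114 mm over their backs; the gripper's body (76 mm by 85 mm) begins 54 mm behind the grasp point. The pads swing forward as they close: fully open they stand 13 mm farther back than shut.
Start: joints at [65.787, 6.646, 82.598, -0, 90.757, -2.166], TCP at [0.253, 0.626, 0.231] pointing down, gripper open.
Joint ranges: [-162.19, 162.19], [-47.58, 125.68], [4.15, 143.07], [-65.23, 245.23], [0.69, 171.88], [-170.13, 170.13]. Speed limits (degrees/s): [108.29, 108.29, 127.2, 180, 180, 180].

### API

Orientations are given as [roll, pitch, yaw] about the fixed x, y, z axes, in that order (R = Rz(yaw) Ry(pitch) Rx(roll)).
In Python, from workcell import env, imaging, ticket gives the robot as it stands.
- The arm moves only by the tool jog_arm, never from a script. Its argument "targets" is a list of rows, each an object with "delta_pos": the shift along the tool's x, y, z as a fraction of full scale, a list of three; "twist": the turn, a rotation vector about the tool's x, y, z as a fraction of full scale, a list of three. In form: [{"delta_pos": [dx, dy, dz], "twist": [wx, wy, wz]}, ...]. A call has 1 to 10 rows; each row shifts and turns the commanded pose from where the row before left it, along the tool's axes as they then stand; what a row does not reach is not made up. Full scale, the value 1, is 25 mm for a shift and pi rad for a turn. A row lasts 1/8 s, in which the tool goes at most 62.5 mm and 10.7 degrees, less where a joint would pass 70% of its speed; a pose out of reach is approached as far as the arm can. A call with a number of a shift or a turn outside -1 to 1 is refused whole. A call with a gripper value outside its range is refused whole. "hand" is the opening, from -1 (shut) to 1 (fully open), set as the call begins (left out, the last holds). The fingers move at their own pace and stop on an object; "force" is the grip in N (left out, the last holds). Time passes only in rows, so rows that do not move let the fingers close. It gives the time, the measured TCP pose, the force, the opening and the grip force at its end, in the units of the state.
- env.observe(): the state, without advancing time (a new reading comes with each control period).
- imaging.grab_frame(name): name is "side" or "top"; returns a dict with "img" (420x560x3 uint8, blue, green, red), "fx", "fy", "cx", "cy" (pixels), "eye" and "attitude" of the camera in the world. Camera axes: x right, y up, looking along -z (the intrinsics and any distortion apply to the point x, -y, -z); pixel columns grow to the right and rows downward; lengths in m; the calibration is good to about 2 mm. A picture is of the moment at which its call begins. There is no depth.
- ticket.finish_job(): hands the job in; it is judged then, once.
The state is a dict: "time": time; "qpos": joint angles; "joint_velocities": joint speeds; "tau": joint torques, N m; "ee_pos": TCP position; "tcp_rot": TCP orientation; "contact_force": force on the tool from outside, world axes, zero at the start; "ft_torque": the same for the moment, N m; "finger_gap": opening from 0.0 (shut) to 1.0 (fully open); "finger_force": force on a finger pad.
Only numpy, scipy, OpenCV 4.12 (cv2) and the standard library are available. Lean on these libraries where they do the work, as an engineer would, in place of code of your own. Each camera call takes 0.05 s, during which the arm holds its last target. There are 200 camera calls.

### The job

The dark rye roll stands under the clear hood of the revolving bread server, one click to the side of the hood's opening: turn the knob on top one click so that this roll stands in the opening and the server rests in its click, then pick up the serving tongs, close them on the roll and lift it straight up out of the server, about 10 cm, with the tongs. Finish while still holding it up there, still and gripped between both jaws of the tongs, with nothing else carrying it. The gripper itself must never touch any bread, the pale rolls stay in their nests, and the mug, the jam jar and the glass stay where they stand.

Things in the scene. Friction and masses are not known exactly. Their poses are not given: they have to be found in the camera images.
- server: revolving bread server, fixed: round white foot 272 mm wide, 37 mm high, wooden turntable in it, clear hood (266 mm wide, wall 3 mm, top at z = 102 mm). Origin on its vertical axis at table height. Walls and top of the hood are cut away 46 degrees either side of the server's own -x, with black edging: the opening
- front_spot (a point): the centre of the nest that stands in the opening, on the turntable's top (42 mm above the table), 80 mm from the axis; fixed to the foot, axes as the server's: -x points straight out of the opening. The turntable has six such round nests (rims 5 mm high, 56 mm wide outside) 60 degrees apart, 80 mm from the axis
- turntable (a joint): angle of the turntable, rad, counterclockwise from above positive, 0 at the start. A sprung ball catch pulls it into clicks every 60 degrees (1.047 rad): about 0.1 N m to leave a click; past half way it is drawn into the next one and stays
- knob (a point): point on the axis inside the turntable's black bar knob, 128 mm above the table. The bar is 50 mm long (along this point's x), 14 mm thick, and stands from 109 to 140 mm above the table, just over the hood's top (102 mm); it turns with the turntable. Pinch it across its 14 mm from above and turn
- rye_roll: the dark brown rye roll: round, 44 mm across at its widest (12 mm above its underside), 31 mm high, 45 g. Origin at the centre of its underside. At the start in a nest under the hood, 60 degrees to one side or the other of the opening (a pale roll in the other such nest)
- tongs: spring tongs, 100 g, 250 mm long, 24 mm high lying on their side; black grip sleeves, red tips. Origin at the underside, midway between the sleeves (58 mm long, centred on it), near the balance point; x to the tips, y to the left arm, hinge 100 mm behind. 58 mm wide over the sleeves when open. The frame is fixed to the left arm: the middle line lies at yaw + half of joint tongs_arm
- tongs_arm (a joint): how far the right arm has closed to the left arm, rad: 0 sprung fully open (81 mm between the jaws), about 0.18 on a roll, 0.36 shut. Squeezing the sleeves closes it against a spring (3 N at first, 7 N when shut); each mm at the sleeves is about two at the jaws
- jaw_left: the red tip of the left arm: a pad 40 mm long, 24 mm high, 5 mm thick. Origin at the centre of its inner face, 105 mm ahead of the tongs' origin and 12 mm above the tongs' underside; x along the pad to its end
- jaw_right: the red tip of the right arm, the mirror image; origin at the centre of its inner face
- wall_corner (a point): point at table height on the corner of a wall (chimney breast) at the right end of the table: solid and taller than the arm from here on away from the robot (+x) and to the right (-y); keep the arm and gripper clear of it
- wheat_roll_1: a pale wheat roll, same size and shape as the rye roll, in a nest of the server; origin at the centre of its underside
- wheat_roll_2: a pale wheat roll, same size and shape as the rye roll, in a nest of the server; origin at the centre of its underside
- wheat_roll_3: a pale wheat roll, same size and shape as the rye roll, in a nest of the server; origin at the centre of its underside
- mug_2: a white mug with green leaves, 95 mm tall, standing on the table; origin at the centre of its underside
- jam_jar: a small red jam jar with a green lid, 86 mm tall, standing on the table; origin at the centre of its underside
- glass: a clear drinking glass, 76 mm wide and 86 mm tall, standing on the table; origin at the centre of its underside

How it is judged:
By the outcome, as a careful person would: the job done as asked, in the order asked, and still so for the second after the job is handed in, while the arm keeps its last pose, push and grip.
It also fails if it takes over 66 s, if anything falls off the work surface, if the arm or the gripper's body presses on something with over 40 N, if the wrist force passes 120 N, or if a joint passes its speed limit or range.

## Working session

There is one attempt and no reset: what is moved stays moved. The work goes in short steps, Python scripts to look and compute and a tool call to move; the robot and the scene stay as the last step left them, time stands still between calls to the robot, and variables do not carry over. Pictures are saved under pics/ and viewed, at most 10 in all, crops included, and the job is handed in when it is done.

Besides the shell and the picture viewer there is one more tool, called after "Emit:" as name(argument=value, ...), one argument or row to a line, values as JSON. jog_arm: Moves the arm, as the interface text tells. Its arguments: {"type":"object","properties":{"targets":{"type":"array","items":{"type":"object","properties":{"delta_pos":{"type":"array","items":{"type":"number"}},"twist":{"type":"array","items":{"type":"number"}}}}},"hand":{"type":"number"},"force":{"type":"number"}},"required":["targets"]}

```bash
mkdir -p pics; ls; python3 - <<'E'
from workcell import env, imaging, ticket
import cv2
s=env.observe()
print({k:s[k] for k in s})
for n in ("side","top"):
    f=imaging.grab_frame(n); cv2.imwrite(f"pics/{n}0.png",f["img"])
    print(n,{k:f[k] for k in f if k!="img"})
E
```

```text
pics
{'time': 0.0, 'qpos': array([ 6.57878720e+01,  6.67559959e+00,  8.26378081e+01, -3.61745061e-03,
        9.07574378e+01, -2.16405150e+00]), 'joint_velocities': array([-0.03545737,  0.02713888, -0.14255472, -0.00239494,  0.06986461,
       -0.03992757]), 'tau': array([-5.09098070e-03, -7.31984639e+01, -6.32477331e+01, -2.74382937e-04,
        6.43251609e-03,  7.00294777e-05]), 'ee_pos': array([0.25330594, 0.62544526, 0.23052247]), 'tcp_rot': array([-1.79929068e+02,  9.39425213e-04,  1.57951878e+02]), 'contact_force': array([-0.71237087, -0.26011376, -0.00622712]), 'ft_torque': array([ 0.00709867,  0.02166628, -0.0068525 ]), 'finger_force': 0.0, 'finger_gap': 1.0002607075380188}
side {'fx': 508.53884402234775, 'fy': 508.53884402234775, 'cx': 264.42154638248155, 'cy': 210.86380166566337, 'eye': array([0.2424356 , 1.18475566, 0.58941513]), 'attitude': array([  67.5060687 ,    0.17740207, -165.36415928])}
top {'fx': 436.2667700404152, 'fy': 436.2667700404152, 'cx': 272.3365411783226, 'cy': 215.46819509039898, 'eye': array([-0.00889536, -0.08373474,  1.30800819]), 'attitude': array([ 24.67151729,   0.37482933, -80.07424434])}
```

View pics/side0.png

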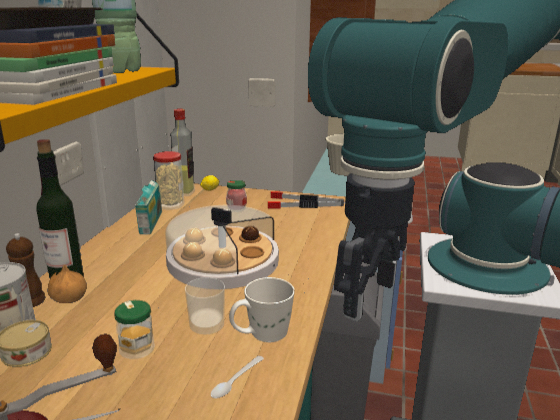

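View pics/top0.png

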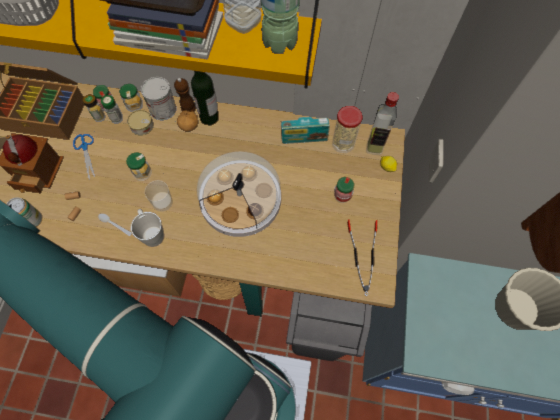

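The side view shows the server at about (222,250) with the dark roll near (250,234), and the tongs lying at about (305,200). The top view shows the server at (240,195), and the tongs with hinge at (366,288) and tips at (349,224) and (376,224). I'll enlarge both.

```bash
python3 - <<'E'
import cv2,numpy as np
a=cv2.imread("pics/top0.png");b=cv2.imread("pics/side0.png")
c=cv2.resize(a[145:245,190:290],(400,400),interpolation=cv2.INTER_CUBIC)
d=cv2.resize(a[205:305,330:405],(300,400),interpolation=cv2.INTER_CUBIC)
e=cv2.resize(b[175:295,155:355],(700,420)) 
e=e[:, :]
top=np.hstack([c,d]); e=cv2.resize(b[175:295,155:355],(333,200)) if 0 else None
cv2.imwrite("pics/z1.png",top)
cv2.imwrite("pics/z2.png",cv2.resize(b[175:295,155:355],(800,480),interpolation=cv2.INTER_CUBIC))
E
```

```text
(no output)
```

View pics/z1.png

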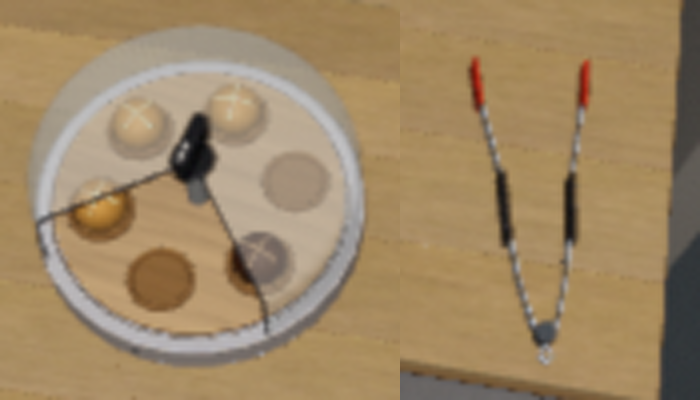

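View pics/z2.png

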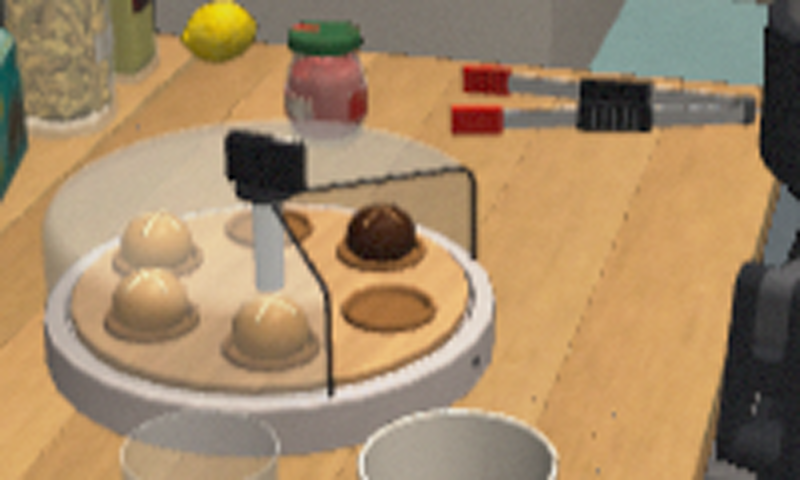

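The zoomed views show the opening nest empty at top (230,215). The rye roll is at top (255.5,210.5), on the -y side, so the turn is -60° (clockwise). The knob bar is at top (238,183), and the tongs' tips point roughly +x. Next I'll measure.

```bash
cat > h.py <<'E'
from workcell import env, imaging, ticket
import cv2,numpy as np
from scipy.spatial.transform import Rotation as Rn
def R(f): return Rn.from_euler('xyz',f["attitude"],degrees=True).as_matrix()
def ray(f,u,v):
    d=np.array([(u-f["cx"])/f["fx"],-(v-f["cy"])/f["fy"],-np.ones_like(np.asarray(u,float))],dtype=float)
    return (R(f)@d).T
def onz(f,uv,z):
    uv=np.atleast_2d(uv).astype(float); d=ray(f,uv[:,0],uv[:,1])
    return f["eye"]+d*((z-f["eye"][2])/d[:,2])[:,None]
def tri(f,a,g,b):
    d=ray(f,*a);e=ray(g,*b); d/=np.linalg.norm(d); e/=np.linalg.norm(e)
    t=np.linalg.lstsq(np.stack([d,-e],1),g["eye"]-f["eye"],rcond=None)[0]
    p=f["eye"]+t[0]*d;q=g["eye"]+t[1]*e
    return (p+q)/2*1000,np.linalg.norm(p-q)*1000
def blobs(m,roi=None,amin=8):
    if roi is not None:
        k=np.zeros_like(m);x0,y0,x1,y1=roi;k[y0:y1,x0:x1]=m[y0:y1,x0:x1];m=k
    n,l,s,c=cv2.connectedComponentsWithStats(m.astype(np.uint8))
    return [(c[i].round(2),s[i],l==i) for i in range(1,n) if s[i][4]>=amin]
def masks(img):
    b,g,r=[img[...,i].astype(int) for i in range(3)]
    return dict(red=(r>110)&(g<70)&(b<70), black=(r<60)&(g<60)&(b<60), dark=(r<95)&(g<70)&(b<60)&(r>b+10))
E
python3 - <<'E'
from h import *
np.set_printoptions(precision=1,suppress=True)
t=imaging.grab_frame("top");s=imaging.grab_frame("side")
import pickle;pickle.dump((t,s),open("f0.pkl","wb"))
mt,ms=masks(t["img"]),masks(s["img"])
for n,m,roi in (("top red",mt["red"],(330,205,405,305)),("top black",mt["black"],(330,205,390,300)),("side red",ms["red"],(255,180,300,215)),("side black",ms["black"],(290,190,325,212)),
  ("top knob",mt["black"],(225,165,250,200)),("side knob",ms["black"],(205,200,235,228)),("side rye",ms["dark"],(238,220,265,245)),("top rye",mt["dark"],(240,198,268,220))):
    for c,st,_ in blobs(m,roi): print(n,c,st)
# opening nest: darker-brown than wood
for n,f,roi in (("top",t,(215,203,245,228)),("side",s,(235,243,268,262))):
    x0,y0,x1,y1=roi; print(n); g=f["img"][...,2]; print(g[y0:y1:2,x0:x1:2])
E
```

```text
top red [348.6 225.2] [348 220   3  11  16]
top red [375.5 225.7] [375 221   2  10  19]
top black [355.4 256.9] [354 249   3  17  23]
top black [372.  256.5] [372 249   1  16  16]
side red [276.1 194.6] [271 192  11   7  43]
side red [273.9 204.5] [268 202  13   6  77]
side black [308.1 200.9] [299 195  19  13 199]
top knob [238.4 182.8] [233 174  10  17  94]
side knob [220.8 216.7] [212 208  20  19 279]
side rye [249.7 234. ] [241 227  19  14 173]
top rye [249.8 211.4] [248 207   6   9  27]
top
[[113 127 130 161 182 182 180 178 177 178 178 178 181 184 185]
 [148 165 180 180 182 183 185 186 185 184 181 181 178 174 176]
 [183 186 186 186 187 183 161 141 149 164 185 189 187 185 182]
 [176 173 177 179 176 134 133 137 136 130 135 181 189 190 191]
 [180 181 181 171 127 131 135 137 138 138 133 133 178 184 188]
 [178 179 181 156 122 138 137 135 134 134 134 115 177 183 181]
 [189 184 181 141 119 137 138 139 138 137 135 118 178 181 182]
 [190 193 193 178 107 136 137 135 136 138 134 134 180 182 183]
 [185 187 186 188 132 124 131 133 136 133 124 152 187 188 186]
 [144 183 188 189 180 141 133 12
[... 236 characters left out ...]
228 224 225 212 218 208 202 212 218 229 227 227 230 232 231]
 [ 83 226 222 226 230 235 234 228 221 220 222 228 230 231 232 231 229]
 [122 200 225 230 220 199 155 149 146 134 133 146 179 228 232 230 229]
 [223 139 229 219 152 148 160 162 161 164 160 154 114 118 217 229 234]
 [209 109 230 156 150 169 168 165 165 170 167 165 168 110 176 233 237]
 [202  85 227 105 168 171 164 162 171 169 164 164 161 163 153 235 234]
 [201  83 229 168 106 133 159 167 170 167 165 154 143 121 223 233 234]
 [197  85 231 231 203 160 122 109 114 116 117 156 213 234 233 234 181]
 [201  84 231 226 218 226 227 226 220 228 236 233 234 233 228 160 141]
 [174  67 227 220 225 225 223 225 231 236 233 233 230 218 144 156 233]]
```

```bash
python3 - <<'E'
from h import *
import pickle
from scipy.optimize import least_squares
np.set_printoptions(precision=1,suppress=True)
t,s=pickle.load(open("f0.pkl","rb"))
def nest(f,roi,th): 
    m=(f["img"][...,2]<th); return max(blobs(m,roi),key=lambda k:k[1][4])
A=nest(t,(222,206,240,225),160);B=nest(s,(239,246,265,260),195)
print("nestA",A[0],A[1],B[0],B[1],tri(t,A[0],s,B[0]), onz(t,A[0],.042)*1e3)
# far empty nest under hood and pale rolls: print red channel
print(t["img"][181:200:2,252:276:2,2])
P={180:(A[0],.042)}
for ang,c in {60:(138,125),0:(235,110),120:(100,205)}.items():
    c=np.array(c)/4+[189.6,144.6]; P[ang]=(c,.057)
P[300]=(np.array([295,181])/4+[189.6,144.6],.042)
X={k:onz(t,p,z)[0,:2]*1e3 for k,(p,z) in P.items()}
print(X)
fn=lambda q:np.concatenate([X[k]-q[:2]-80*np.array([np.cos(np.radians(k)+q[2]),np.sin(np.radians(k)+q[2])]) for k in X])
r=least_squares(fn,[500,0,0]);print("axis",r.x[:2],np.degrees(r.x[2]),"res",r.fun.reshape(-1,2))
print("knob",tri(t,(238.4,182.8),s,(220.8,216.7)))
for n,a in (("jawL",(348.6,225.2)),("jawR",(375.5,225.7)),("slL",(355.4,256.9)),("slR",(372,256.5)),("hinge",(365.9,288))): print(n,onz(t,a,.020)*1e3)
print("jaw tri",tri(t,(348.6,225.2),s,(273.9,204.5)),tri(t,(375.5,225.7),s,(276.1,194.6)))
print("wheats mug jar",onz(t,(148,230),.05)*1e3,onz(t,(344,189),.05)*1e3,onz(t,(160,196),.04)*1e3)
for n,f,roi in(("top",t,(225,165,250,200)),("side",s,(205,200,235,228))):
    m=max(blobs(masks(f["img"])["black"],roi),key=lambda k:k[1][4])[2]; x0,y0,x1,y1=roi
    print(n);print("\n".join("".join(".#"[int(v)] for v in rw) for rw in m[y0:y1,x0:x1]))
E
```

```text
nestA [229.9 214.6] [222 207  17  16 226] [251.7 251.9] [240 246  24  13 239] (array([542.7, 158.8,  42.4]), np.float64(0.7905573431874796)) [[542.4 158.9  42. ]]
[[186 193 194 192 190 188 188 188 187 187 182 189]
 [189 191 191 188 176 164 165 171 183 189 189 163]
 [190 189 185 163 161 164 164 162 157 180 190 186]
 [188 189 166 159 162 163 163 165 165 154 187 190]
 [184 179 160 164 165 165 163 162 162 157 169 192]
 [190 183 157 162 165 164 164 165 164 156 168 187]
 [191 190 153 156 162 164 163 163 161 160 188 190]
 [190 191 186 160 163 162 161 159 158 168 186 188]
 [186 185 187 186 175 159 158 164 185 188 187 185]
 [188 188 187 187 186 188 190 192 193 191 191 188]]
{180: array([542.4, 158.9]), 60: array([670.4, 204.8]), 0: array([697.8, 128.8]), 120: array([592.8, 218.9]), 300: array([648.7,  69.7])}
axis [620.1 144. ] -10.074017071915558 res [[ 1.1  0.9]
 [-1.3 -0.4]
 [-1.1 -1.2]
 [-0.1 -0.3]
 [ 1.3  0.9]]
knob (array([622.1, 141.9, 116.8]), np.float64(1.7025653443711228))
jawL [[ 580.1 -220.8   20. ]]
jawR [[ 592.9 -305.9   20. ]]
slL [[ 476.6 -252.4   20. ]]
slR [[ 486.6 -303.1   
[... 1348 characters left out ...]
..................
..............................
..............................
........###...................
.......##########.............
.......###########............
.......#################.#....
.......###################....
.......###################....
.......###################....
.......###################....
.......###################....
.......###################....
.......###################....
.......###################....
.........#################....
.........#################....
.........##################...
.........###############......
..........############........
.............#####............
..................#...........
..............................
```

```bash
python3 - <<'E'
from h import *
import pickle
np.set_printoptions(precision=1,suppress=True)
t,s=pickle.load(open("f0.pkl","rb"))
print("side z140",onz(s,[(212,208),(215,208),(218,208.6),(221,209),(223,210.4),(228,210.6),(230,211)],.14)*1e3)
print("side bottom z109",onz(s,[(214,222.5),(217,224.5),(222,225.5)],.109)*1e3)
print("top z140",onz(t,[(239.5,173.5),(242,176),(237,177),(236,179),(233,184.5)],.14)*1e3)
print("top z109",onz(t,[(233,187),(235,189),(240,189),(243,185)],.109)*1e3)
e=cv2.resize(t["img"][168:195,225:252],(540,540),interpolation=cv2.INTER_CUBIC)
e2=cv2.resize(s["img"][202:232,205:239],None,fx=7,fy=7,interpolation=cv2.INTER_CUBIC)
e[:e2.shape[0],540-e2.shape[1]:][:]=e[:e2.shape[0],540-e2.shape[1]:]
o=np.zeros((540,790,3),np.uint8);o[:,:540]=e;o[:e2.shape[0],545:545+e2.shape[1]]=e2
cv2.imwrite("pics/knob.png",np.minimum(o.astype(int)*2,255).astype(np.uint8))
E
```

```text
side z140 [[641.6 148.2 140. ]
 [634.7 146.5 140. ]
 [626.7 148.3 140. ]
 [619.1 148.9 140. ]
 [611.7 155.8 140. ]
 [600.1 154.2 140. ]
 [594.9 155.3 140. ]]
side bottom z109 [[633.5 160.5 109. ]
 [622.8 169.6 109. ]
 [609.7 172.2 109. ]]
top z140 [[641.4 140.6 140. ]
 [634.1 131.3 140. ]
 [628.  145.7 140. ]
 [620.6 147.3 140. ]
 [600.3 152.3 140. ]]
top z109 [[607.8 156.7 109. ]
 [601.9 149.1 109. ]
 [604.5 133.8 109. ]
 [620.  127.4 109. ]]
```

View pics/knob.png

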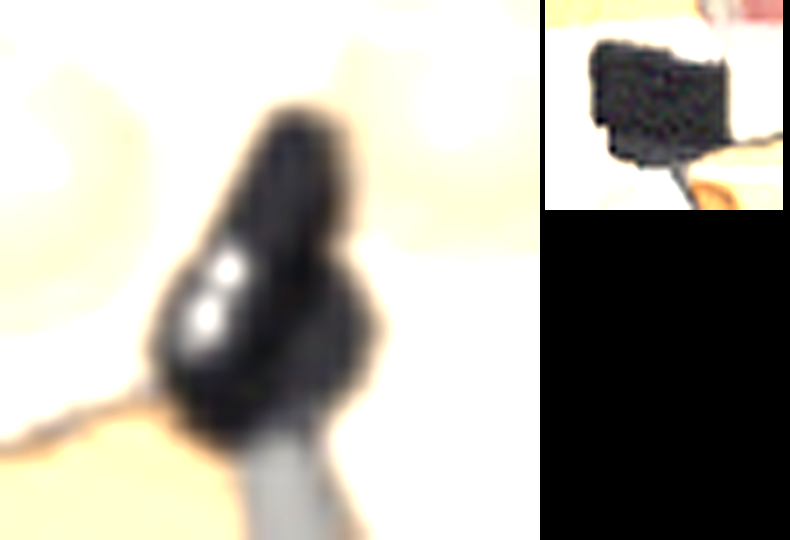

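The axis is at about (620,144) with server yaw about -10°, and the knob bar runs along the server's x. The nest height triangulates to 42.4 mm, as given. Now I'll go to a point above the knob.

Emit:
jog_arm(
  targets=[
    {"delta_pos":[0,0,0],"twist":[0,0,-0.0333]},
    {"delta_pos":[0,0,0],"twist":[0,0,-0.0333]},
    {"delta_pos":[-0.8,-0.75,0],"twist":[0,0,0]},
    {"delta_pos":[-0.9,-0.85,0],"twist":[0,0,0]},
    {"delta_pos":[-0.9,-0.85,0],"twist":[0,0,0]},
    {"delta_pos":[-0.9,-0.85,0],"twist":[0,0,0]},
    {"delta_pos":[-0.9,-0.85,0],"twist":[0,0,0]},
    {"delta_pos":[-0.9,-0.85,0],"twist":[0,0,0]},
    {"delta_pos":[-0.9,-0.85,0],"twist":[0,0,0]},
    {"delta_pos":[-0.9,-0.85,0],"twist":[0,0,0]},
  ],
  hand=1,
  force=40,
)

```text
time: 1.45
ee_pos: [0.3997, 0.4278, 0.2313]
tcp_rot: [-180.0, 0.0, 169.8]
contact_force: [0.8, 0.2, 0.6]
finger_gap: 0.999
finger_force: 0.0
```

Emit:
jog_arm(
  targets=[
    {"delta_pos":[-0.9,-0.85,0],"twist":[0,0,0]},
    {"delta_pos":[-0.9,-0.85,0],"twist":[0,0,0]},
    {"delta_pos":[-0.9,-0.85,0],"twist":[0,0,0]},
    {"delta_pos":[-0.9,-0.85,0],"twist":[0,0,0]},
    {"delta_pos":[-0.9,-0.85,0],"twist":[0,0,0]},
    {"delta_pos":[-0.9,-0.85,0],"twist":[0,0,0]},
    {"delta_pos":[-0.9,-0.7,0],"twist":[0,0,0]},
    {"delta_pos":[-0.9,-0.7,0],"twist":[0,0,0]},
    {"delta_pos":[-0.9,-0.5,0],"twist":[0,0,0]},
    {"delta_pos":[0,0,0],"twist":[0,0,0]},
  ],
)

```text
time: 2.7
ee_pos: [0.5687, 0.2205, 0.231]
tcp_rot: [-180.0, -0.0, 169.8]
contact_force: [-0.0, 0.3, -0.0]
finger_gap: 1.0
finger_force: 0.0
```

Emit:
jog_arm(
  targets=[
    {"delta_pos":[-0.85,-0.9,0],"twist":[0,0,0]},
    {"delta_pos":[-0.85,-0.9,0],"twist":[0,0,0]},
    {"delta_pos":[-0.85,-0.86,0],"twist":[0,0,0]},
    {"delta_pos":[0,0,0.5],"twist":[0,0,0]},
    {"delta_pos":[0,0,0.9],"twist":[0,0,0]},
    {"delta_pos":[0,0,0.9],"twist":[0,0,0]},
    {"delta_pos":[0,0,0.9],"twist":[0,0,0]},
    {"delta_pos":[0,0,0.9],"twist":[0,0,0]},
    {"delta_pos":[0,0,0.5],"twist":[0,0,0]},
    {"delta_pos":[0,0,0],"twist":[0,0,0]},
  ],
)

```text
time: 3.95
ee_pos: [0.6186, 0.1454, 0.1153]
tcp_rot: [-180.0, -0.1, 169.9]
contact_force: [-0.5, -0.8, -0.5]
finger_gap: 1.0
finger_force: 0.0
```

```bash
python3 - <<'E'
from h import *
s=imaging.grab_frame("side");t=imaging.grab_frame("top")
a=cv2.resize(s["img"][130:290,140:340],None,fx=2.5,fy=2.5);b=cv2.resize(t["img"][130:250,190:290],(400,480))
o=np.zeros((480,800,3),np.uint8);o[:400,:500]=a;o[:480,500:]=b[:,50:350]
cv2.imwrite("pics/grip.png",o);print(env.observe()["ee_pos"],env.observe()["contact_force"])
E
```

```text
[0.61921013 0.14549151 0.11701799] [-0.34970009 -0.68463554 -0.57357597]
```

View pics/grip.png

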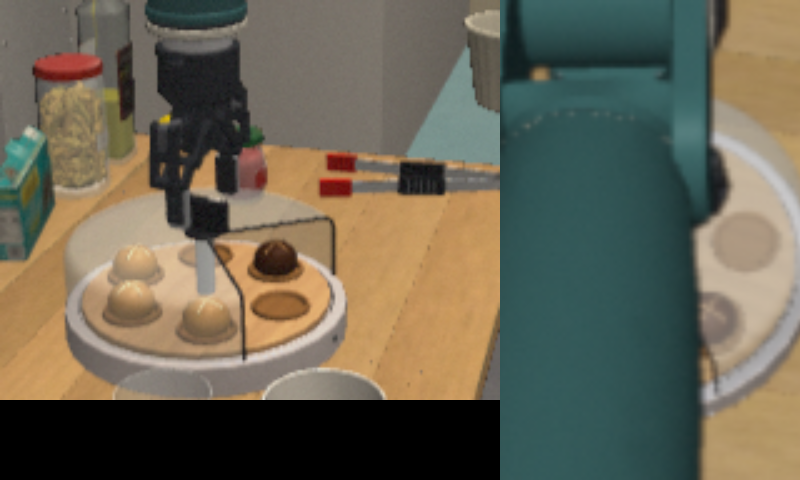

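The side crop shows the fingers straddling the bar: near tip at (178,225), far tip at (228,190), bar at (208,213). Now I'll close on it.

Emit:
jog_arm(
  targets=[
    {"delta_pos":[0,0,0.08],"twist":[0,0,0]},
    {"delta_pos":[0,0,0],"twist":[0,0,0]},
    {"delta_pos":[0,0,0],"twist":[0,0,0]},
    {"delta_pos":[0,0,0],"twist":[0,0,0]},
    {"delta_pos":[0,0,0],"twist":[0,0,0]},
    {"delta_pos":[0,0,0],"twist":[0,0,0]},
    {"delta_pos":[0,0,0],"twist":[0,0,0]},
    {"delta_pos":[0,0,0],"twist":[0,0,0]},
    {"delta_pos":[0,0,0],"twist":[0,0,0]},
    {"delta_pos":[0,0,0],"twist":[0,0,0]},
  ],
  hand=-1,
  force=40,
)

```text
time: 5.3
ee_pos: [0.6188, 0.1445, 0.1146]
tcp_rot: [-179.9, -0.0, 169.9]
contact_force: [-3.0, -7.3, 4.1]
finger_gap: 0.152
finger_force: 41.2
```

Emit:
jog_arm(
  targets=[
    {"delta_pos":[0,0,0],"twist":[0,0,0.03]},
    {"delta_pos":[0,0,0],"twist":[0,0,0.04]},
    {"delta_pos":[0,0,0],"twist":[0,0,0.04]},
    {"delta_pos":[0,0,0],"twist":[0,0,0.04]},
    {"delta_pos":[0,0,0],"twist":[0,0,0.04]},
    {"delta_pos":[0,0,0],"twist":[0,0,0.04]},
    {"delta_pos":[0,0,0],"twist":[0,0,0.04]},
    {"delta_pos":[0,0,0],"twist":[0,0,0.04]},
    {"delta_pos":[0,0,0],"twist":[0,0,0.023]},
    {"delta_pos":[0,0,0],"twist":[0,0,0]},
  ],
)

```text
time: 6.55
ee_pos: [0.6197, 0.1455, 0.1147]
tcp_rot: [179.9, 0.0, 109.9]
contact_force: [8.0, 2.0, -2.2]
finger_gap: 0.155
finger_force: 40.7
```

Emit:
jog_arm(
  targets=[
    {"delta_pos":[0,0,0],"twist":[0,0,0]},
    {"delta_pos":[0,0,0],"twist":[0,0,0]},
    {"delta_pos":[0,0,0],"twist":[0,0,0]},
    {"delta_pos":[0,0,0],"twist":[0,0,0]},
  ],
)

```text
time: 7.05
ee_pos: [0.6197, 0.1456, 0.1147]
tcp_rot: [179.9, 0.0, 110.0]
contact_force: [8.2, 1.4, -1.4]
finger_gap: 0.154
finger_force: 40.7
```

```bash
python3 - <<'E'
from h import *
s=imaging.grab_frame("side")
print([b[:2] for b in blobs(masks(s["img"])["dark"],(225,215,275,265))],env.observe()["ft_torque"])
E
```

```text
[(array([272.83, 228.  ]), array([271, 217,   3,  23,  23], dtype=int32)), (array([251.61, 248.09]), array([243, 240,  19,  16, 210], dtype=int32)), (array([237., 258.]), array([237, 252,   1,  13,  13], dtype=int32))] [ 0.24942057 -1.15068685 -0.19834649]
```

The side view shows the rye roll at (252,248), which is where the opening nest was. I'll release, rise and check the settled state.

Emit:
jog_arm(
  targets=[
    {"delta_pos":[0,0,0],"twist":[0,0,0]},
    {"delta_pos":[0,0,0],"twist":[0,0,0]},
    {"delta_pos":[0,0,0],"twist":[0,0,0]},
    {"delta_pos":[0,0,0],"twist":[0,0,0]},
    {"delta_pos":[0,0,-0.5],"twist":[0,0,0]},
    {"delta_pos":[0,0,-0.9],"twist":[0,0,0]},
    {"delta_pos":[0,0,-0.9],"twist":[0,0,0]},
    {"delta_pos":[0,0,-0.9],"twist":[0,0,0]},
    {"delta_pos":[0,0,-0.9],"twist":[0,0,0]},
    {"delta_pos":[0,0,-0.9],"twist":[0,0,0]},
  ],
  hand=1,
)

```text
time: 8.35
ee_pos: [0.6189, 0.1454, 0.241]
tcp_rot: [180.0, 0.0, 110.0]
contact_force: [-0.2, 0.8, -0.6]
finger_gap: 0.998
finger_force: 0.0
```

Emit:
jog_arm(
  targets=[
    {"delta_pos":[0,0,0],"twist":[0,0,-0.0542]},
    {"delta_pos":[0,0,0],"twist":[0,0,-0.0542]},
    {"delta_pos":[0,0,0],"twist":[0,0,-0.0542]},
    {"delta_pos":[0,0,0],"twist":[0,0,-0.0542]},
    {"delta_pos":[0,0,0],"twist":[0,0,-0.0542]},
    {"delta_pos":[0,0,0],"twist":[0,0,-0.0542]},
    {"delta_pos":[0,0,0],"twist":[0,0,-0.0542]},
    {"delta_pos":[0,0,0],"twist":[0,0,-0.0542]},
    {"delta_pos":[0.4,-0.8,0],"twist":[0,0,0]},
    {"delta_pos":[0.4,-0.8,0],"twist":[0,0,0]},
  ],
)

```text
time: 9.6
ee_pos: [0.6042, 0.1017, 0.2396]
tcp_rot: [-180.0, -0.0, -172.1]
contact_force: [-0.2, -0.1, 0.2]
finger_gap: 1.003
finger_force: 0.0
```

```bash
python3 - <<'E'
from h import *
import pickle
np.set_printoptions(precision=1,suppress=True)
t,_=pickle.load(open("f0.pkl","rb"))
s=imaging.grab_frame("side")
print([b[:2] for b in blobs(masks(s["img"])["dark"],(225,215,270,265))])
print(onz(t,[(405,150),(402,200),(396,270),(392,302)],0)*1e3)
print(t["img"][100:320:12,380:430:4,:].sum(2)//3)
E
```

```text
[(array([227.3, 232.3]), array([225, 229,   5,   7,   9], dtype=int32)), (array([251.6, 248.3]), array([243, 240,  19,  16, 211], dtype=int32)), (array([236.9, 257.6]), array([236, 252,   2,  13,  14], dtype=int32))]
[[ 911.8 -390.1    0. ]
 [ 711.1 -389.6    0. ]
 [ 462.6 -383.5    0. ]
 [ 359.5 -377.3    0. ]]
[[ 98  97  37  86  68 100 101 101 101 103 102  62  61]
 [103 109 101  98  75 100  99  98 100  93  61  62  62]
 [121 121 107  63  99  97  98  99  64  62  61  61  62]
 [ 28  25  85 128 128 126 100  61  62  62  61  61  62]
 [ 88 129 130 129 131 132  73  61  61  61  62  62  63]
 [ 86 110 132 131 116 133  60  60  60  61  62  63  63]
 [127 125 114 116 124 126  60  61  62  62  63  64  65]
 [139 139 137 135 139 136  60  61  63  63  65  65  66]
 [142 140 139 139 139 127  61  62  63  66  66  68  68]
 [134 135 134 126 130  73  63  66  64  68  68  69  81]
 [131 130 127 129 130  68  63  66  67  69  90  97  95]
 [132 132 130 131 128  65  65  68  91  95  93  95  94]
 [133 134 136 136 134  67  91  92  92  92  93  93  93]
 [141 141 138 136 129  90  90  76 137 135 137 136 135]
 [138 139 132 135 124  69  53  92 134 135 135 136 137]
 [138 134 132 133  69  53  51 118 136 136 135 136 137]
 [138 134 138 138  54  55  54 132 136 135 135 134 135]
 [ 93 101 123 134  52  52  52 136 136 136 135 136 136]
 [ 53  54  53  54  53  56  53 135 135 134 134 135 134]]
```

Emit:
jog_arm(
  targets=[
    {"delta_pos":[0.43,-0.9,0],"twist":[0,0,0]},
    {"delta_pos":[0.43,-0.9,0],"twist":[0,0,0]},
    {"delta_pos":[0.43,-0.9,0],"twist":[0,0,0]},
    {"delta_pos":[0.43,-0.9,0],"twist":[0,0,0]},
    {"delta_pos":[0.43,-0.9,0],"twist":[0,0,0]},
    {"delta_pos":[0.43,-0.9,0],"twist":[0,0,0]},
    {"delta_pos":[0.43,-0.9,0],"twist":[0,0,0]},
    {"delta_pos":[0.43,-0.9,0],"twist":[0,0,0]},
    {"delta_pos":[0.43,-0.9,0],"twist":[0,0,0]},
    {"delta_pos":[0.43,-0.9,0],"twist":[0,0,0]},
  ],
)

```text
time: 10.9
ee_pos: [0.5287, -0.1363, 0.2397]
tcp_rot: [-180.0, 0.0, -172.1]
contact_force: [0.3, 0.4, -0.2]
finger_gap: 1.002
finger_force: 0.0
```

Emit:
jog_arm(
  targets=[
    {"delta_pos":[0.43,-0.9,0],"twist":[0,0,0]},
    {"delta_pos":[0.43,-0.9,0],"twist":[0,0,0]},
    {"delta_pos":[0.43,-0.9,0],"twist":[0,0,0]},
    {"delta_pos":[0.43,-0.9,0],"twist":[0,0,0]},
    {"delta_pos":[0.43,-0.9,0],"twist":[0,0,0]},
    {"delta_pos":[0.43,-0.9,0],"twist":[0,0,0]},
    {"delta_pos":[0,0,0],"twist":[0,0,0]},
    {"delta_pos":[0,0,0],"twist":[0,0,0]},
  ],
)

```text
time: 11.9
ee_pos: [0.4844, -0.2775, 0.2395]
tcp_rot: [180.0, 0.0, -172.0]
contact_force: [-0.0, 0.3, -0.5]
finger_gap: 1.001
finger_force: 0.0
```

```bash
python3 - <<'E'
from h import *
np.set_printoptions(precision=1,suppress=True)
s=imaging.grab_frame("side");t=imaging.grab_frame("top");ms=masks(s["img"])
for n,m,roi in (("side red",ms["red"],(255,180,300,215)),("side black",ms["black"],(290,190,325,212)),("top red",masks(t["img"])["red"],(330,205,405,305)),("rye",masks(t["img"])["dark"],(215,195,270,228))):
    for c,st,_ in blobs(m,roi): print(n,c,st)
# sleeve heights: bottom of near sleeve, top of far sleeve, in the first side frame
import pickle
t0,s0=pickle.load(open("f0.pkl","rb"))
print("tri sleeves",tri(t0,(363.7,256.7),s0,(308.1,200.9)))
print(env.observe()["ee_pos"]*1e3)
E
```

```text
side red [275.7 192.4] [271 192  12   3  14]
side red [274.1 203.1] [268 202  13   6  21]
side red [272.7 207.8] [268 207  11   2  13]
side black [308.1 201.2] [299 195  19  13 219]
rye [229.8 214.2] [223 207  14  13 104]
rye [226.3 209.1] [224 208   5   3  11]
tri sleeves (array([ 485.5, -279.2,   10.6]), np.float64(0.5328392580632074))
[ 484.7 -277.1  239.5]
```

Emit:
jog_arm(
  targets=[
    {"delta_pos":[0,-0.08,0.6],"twist":[0,0,0]},
    {"delta_pos":[0,0,0.9],"twist":[0,0,0]},
    {"delta_pos":[0,0,0.9],"twist":[0,0,0]},
    {"delta_pos":[0,0,0.9],"twist":[0,0,0]},
    {"delta_pos":[0,0,0.9],"twist":[0,0,0]},
    {"delta_pos":[0,0,0.9],"twist":[0,0,0]},
    {"delta_pos":[0,0,0.9],"twist":[0,0,0]},
    {"delta_pos":[0,0,0.9],"twist":[0,0,0]},
    {"delta_pos":[0,0,0.9],"twist":[0,0,0]},
    {"delta_pos":[0,0,0.5],"twist":[0,0,0]},
  ],
)

```text
time: 13.25
ee_pos: [0.4842, -0.2789, 0.0293]
tcp_rot: [179.9, -0.1, -171.9]
contact_force: [-0.1, 0.2, 0.6]
finger_gap: 0.996
finger_force: 0.0
```

Emit:
jog_arm(
  targets=[
    {"delta_pos":[0,0,0.5],"twist":[0,0,0]},
    {"delta_pos":[0,0,0.5],"twist":[0,0,0]},
    {"delta_pos":[0,0,0.02],"twist":[0,0,0]},
    {"delta_pos":[0,0,0],"twist":[0,0,0]},
    {"delta_pos":[0,0,0],"twist":[0,0,0]},
  ],
)

```text
time: 13.88
ee_pos: [0.4854, -0.2797, 0.0069]
tcp_rot: [-180.0, 0.0, -171.9]
contact_force: [-0.1, 0.3, -0.7]
finger_gap: 0.998
finger_force: 0.0
```

Emit:
jog_arm(
  targets=[
    {"delta_pos":[0,0,0.1],"twist":[0,0,0]},
    {"delta_pos":[0,0,0],"twist":[0,0,0]},
    {"delta_pos":[0,0,0],"twist":[0,0,0]},
    {"delta_pos":[0,0,0],"twist":[0,0,0]},
    {"delta_pos":[0,0,0],"twist":[0,0,0]},
    {"delta_pos":[0,0,0],"twist":[0,0,0]},
    {"delta_pos":[0,0,0],"twist":[0,0,0]},
    {"delta_pos":[0,0,0],"twist":[0,0,0]},
  ],
  hand=0.22,
  force=30,
)

```text
time: 14.88
ee_pos: [0.4852, -0.2796, 0.0041]
tcp_rot: [-180.0, 0.0, -172.0]
contact_force: [-0.4, 0.6, 6.4]
finger_gap: 0.607
finger_force: 4.0
```

Emit:
jog_arm(
  targets=[
    {"delta_pos":[0,0,-0.1],"twist":[0,0,0]},
    {"delta_pos":[0,0,-0.3],"twist":[0,0,0]},
    {"delta_pos":[0,0,-0.5],"twist":[0,0,0]},
    {"delta_pos":[0,0,-0.8],"twist":[0,0,0]},
    {"delta_pos":[0,0,-0.8],"twist":[0,0,0]},
    {"delta_pos":[0,0,-0.8],"twist":[0,0,0]},
    {"delta_pos":[0,0,-0.5],"twist":[0,0,0]},
    {"delta_pos":[0,0,-0.2],"twist":[0,0,0]},
    {"delta_pos":[0,0,0],"twist":[0,0,0]},
    {"delta_pos":[0,0,0],"twist":[0,0,0]},
  ],
)

```text
time: 16.12
ee_pos: [0.4848, -0.2793, 0.103]
tcp_rot: [180.0, -0.1, -171.9]
contact_force: [-0.5, 0.4, -0.6]
finger_gap: 0.612
finger_force: 3.2
```

```bash
python3 - <<'E'
from h import *
s=imaging.grab_frame("side");t=imaging.grab_frame("top")
o=np.zeros((480,800,3),np.uint8);o[:,:480]=cv2.resize(s["img"][100:260,200:360],(480,480));o[:480,480:]=cv2.resize(t["img"][160:320,320:427],(320,480))
cv2.imwrite("pics/lift.png",o)
np.set_printoptions(precision=1,suppress=True)
for n,f,roi in (("side",s,(225,130,330,215)),("top",t,(310,190,405,305))):
    for b in blobs(masks(f["img"])["red"],roi): print(n,b[:2])
print(env.observe()["ee_pos"],env.observe()["contact_force"])
E
```

```text
side (array([274.2, 172.3]), array([268, 169,  14,   8,  66], dtype=int32))
side (array([245.1, 199.4]), array([243, 197,   4,   7,  11], dtype=int32))
top (array([344.3, 200. ]), array([341, 199,   7,   3,  14], dtype=int32))
[ 0.5 -0.3  0.1] [-0.8  0.3 -0.3]
```

View pics/lift.png

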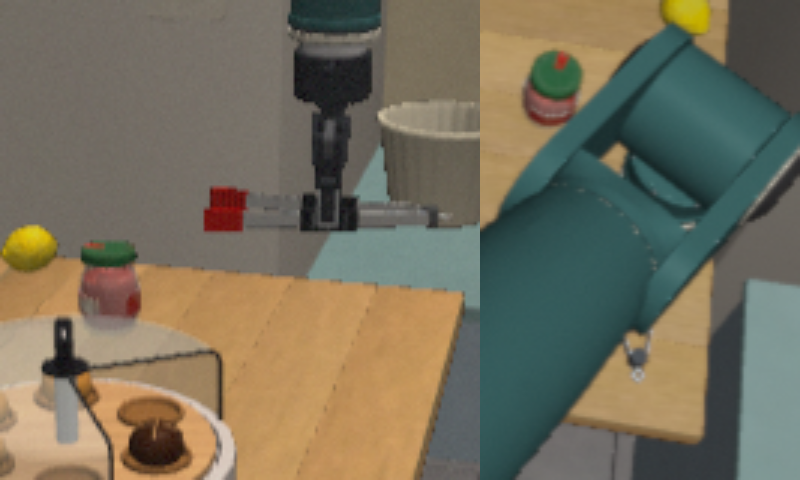

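The tongs hang level in the gripper, with jaws at about (225,210) in the side crop, and the rye roll sits in the opening. Next I'll lift further and carry them over.

Emit:
jog_arm(
  targets=[
    {"delta_pos":[0,0.2,-0.3],"twist":[0,0,0]},
    {"delta_pos":[0,0.4,-0.5],"twist":[0,0,0]},
    {"delta_pos":[0,0.6,-0.5],"twist":[0,0,0]},
    {"delta_pos":[0,0.8,-0.5],"twist":[0,0,0]},
    {"delta_pos":[0,0.8,-0.2],"twist":[0,0,0]},
    {"delta_pos":[0,0.8,0],"twist":[0,0,0]},
    {"delta_pos":[0,0.8,0],"twist":[0,0,0]},
    {"delta_pos":[0,0.8,0],"twist":[0,0,0]},
    {"delta_pos":[0,0.8,0],"twist":[0,0,0]},
    {"delta_pos":[0,0.8,0],"twist":[0,0,0]},
  ],
)

```text
time: 17.48
ee_pos: [0.461, -0.1099, 0.1537]
tcp_rot: [180.0, -0.0, -171.9]
contact_force: [0.1, 0.2, -0.7]
finger_gap: 0.614
finger_force: 3.2
```

Emit:
jog_arm(
  targets=[
    {"delta_pos":[0,0.8,0],"twist":[0,0,0]},
    {"delta_pos":[0,0.8,0],"twist":[0,0,0]},
    {"delta_pos":[0,0.8,0],"twist":[0,0,0]},
    {"delta_pos":[0,0.8,0],"twist":[0,0,0]},
    {"delta_pos":[-0.1,0.8,0],"twist":[0,0,0]},
    {"delta_pos":[-0.2,0.8,0],"twist":[0,0,0]},
    {"delta_pos":[-0.2,0.8,0],"twist":[0,0,0]},
    {"delta_pos":[-0.1,0.8,0],"twist":[0,0,0]},
    {"delta_pos":[-0.1,0.8,0],"twist":[0,0,0]},
    {"delta_pos":[0,0.8,0],"twist":[0,0,0]},
  ],
)

```text
time: 18.73
ee_pos: [0.4501, 0.0905, 0.1537]
tcp_rot: [-180.0, -0.0, -171.9]
contact_force: [-0.2, 0.3, -0.3]
finger_gap: 0.611
finger_force: 3.2
```

Emit:
jog_arm(
  targets=[
    {"delta_pos":[0,0.8,0],"twist":[0,0,0]},
    {"delta_pos":[0,0.8,0],"twist":[0,0,0]},
    {"delta_pos":[0,0.6,0],"twist":[0,0,0]},
    {"delta_pos":[0,0.4,0],"twist":[0,0,0]},
    {"delta_pos":[0,0.2,0],"twist":[0,0,0]},
    {"delta_pos":[0,0,0],"twist":[0,0,0.02]},
    {"delta_pos":[0,0,0],"twist":[0,0,0.03]},
    {"delta_pos":[0,0,0],"twist":[0,0,0.03]},
    {"delta_pos":[0,0,0],"twist":[0,0,0.02]},
    {"delta_pos":[0,0,0],"twist":[0,0,0]},
  ],
)

```text
time: 19.98
ee_pos: [0.4408, 0.1584, 0.1538]
tcp_rot: [-180.0, 0.0, 170.0]
contact_force: [0.6, 0.3, -1.2]
finger_gap: 0.61
finger_force: 3.2
```

```bash
python3 - <<'E'
from h import *
np.set_printoptions(precision=1,suppress=True)
s=imaging.grab_frame("side");t=imaging.grab_frame("top")
for n,f,roi in (("side",s,(180,120,330,260)),("top",t,(190,150,300,260))):
    for b in blobs(masks(f["img"])["red"],roi,4): print(n,b[:2])
o=env.observe();print(o["ee_pos"]*1e3,o["tcp_rot"],o["finger_force"],o["finger_gap"])
o=np.zeros((480,800,3),np.uint8);o[:,:480]=cv2.resize(s["img"][140:300,180:340],(480,480));o[:480,480:]=cv2.resize(t["img"][120:280,190:297],(320,480))
cv2.imwrite("pics/hover.png",o)
E
```

```text
side (array([257.9, 193.6]), array([252, 192,  15,   4,  19], dtype=int32))
side (array([245.2, 203.3]), array([237, 197,  17,  17,  61], dtype=int32))
top (array([243.4, 201.9]), array([241, 196,   6,  13,  23], dtype=int32))
[440.8 158.5 153.8] [-180.     0.   170.1] 3.242374286055565 0.6111244486854517
```

View pics/hover.png

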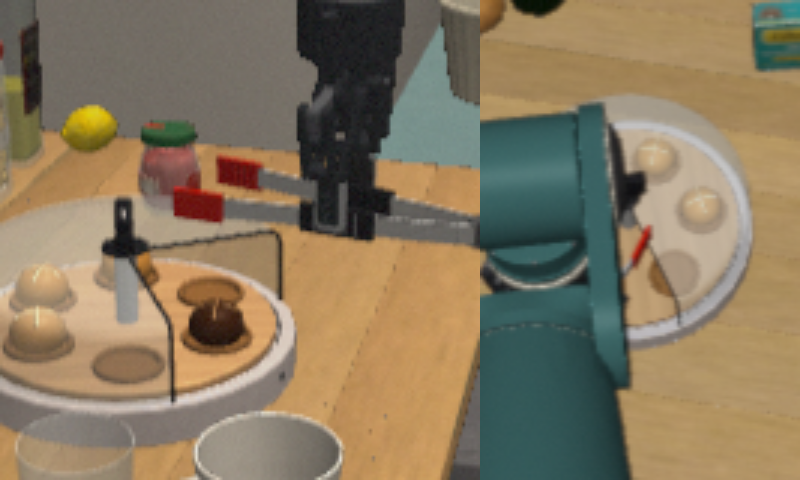

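The hover view shows the tongs level, with the near jaw at side (246,208), the far jaw at side (260,197), and the right jaw at top (242.7,203). Next I'll work out the jaw midpoint against the roll.

```bash
python3 - <<'E'
from h import *
np.set_printoptions(precision=1,suppress=True)
s=imaging.grab_frame("side");t=imaging.grab_frame("top")
def red(f,roi):
    b,g,r=[f["img"][...,i].astype(int) for i in range(3)]
    for B in blobs((r>95)&(r-g>65)&(r-b>65),roi,5): print(B[:2])
print("side");red(s,(230,185,275,218));print("top");red(t,(225,185,260,225))
h=np.array
print("R",tri(t,(242.7,203),s,(260,197.3)))
print("rye",tri(t,(229.8,213.5),s,(251.6,248.3)))
zp=.162
print("L on z",onz(s,(246,208),zp)*1e3,"R on z",onz(s,(260,197.3),zp)*1e3, "mid",onz(s,(253,202.7),zp)*1e3)
y=np.radians(-10);d=h([np.cos(y),np.sin(y)]);print("kin mid",h([440.8,158.5])+105*d)
def px(f,p):
    q=R(f).T@(h(p)/1e3-f["eye"]);return f["cx"]-f["fx"]*q[0]/q[2],f["cy"]+f["fy"]*q[1]/q[2]
print("pred mid px",px(s,(544.2,140.3,162)))
E
```

```text
side
(array([236.7, 191. ]), array([230, 190,  14,   4,  31], dtype=int32))
(array([258.7, 196.3]), array([252, 191,  15,  12, 101], dtype=int32))
(array([245.4, 207. ]), array([238, 198,  16,  16, 174], dtype=int32))
top
(array([243.4, 200.9]), array([241, 195,   6,  13,  31], dtype=int32))
R (array([534.9, 107.2, 161.1]), np.float64(2.2317559351968748))
rye (array([542.8, 158.4,  51.5]), np.float64(1.1716665348064275))
L on z [[548.5 180.3 162. ]] R on z [[535.6 108.4 162. ]] mid [[542.2 145.6 162. ]]
kin mid [544.2 140.3]
pred mid px (np.float64(252.77530848451235), np.float64(201.7951436694306))
```

Emit:
jog_arm(
  targets=[
    {"delta_pos":[0.08,0.34,0],"twist":[0,0,0]},
    {"delta_pos":[0.08,0.34,0],"twist":[0,0,0]},
    {"delta_pos":[0,0,0.3],"twist":[0,0,0]},
    {"delta_pos":[0,0,0.6],"twist":[0,0,0]},
    {"delta_pos":[0,0,0.6],"twist":[0,0,0]},
    {"delta_pos":[0,0,0.6],"twist":[0,0,0]},
    {"delta_pos":[0,0,0.3],"twist":[0,0,0]},
    {"delta_pos":[0,0,0],"twist":[0,0,0]},
    {"delta_pos":[0,0,0],"twist":[0,0,0]},
  ],
)

```text
time: 21.3
ee_pos: [0.44, 0.1761, 0.0943]
tcp_rot: [180.0, 0.0, 170.0]
contact_force: [-0.3, 0.4, -1.6]
finger_gap: 0.61
finger_force: 3.2
```

```bash
python3 - <<'E'
from h import *
np.set_printoptions(precision=1,suppress=True)
s=imaging.grab_frame("side");t=imaging.grab_frame("top")
b,g,r=[s["img"][...,i].astype(int) for i in range(3)]
for B in blobs((r>95)&(r-g>65)&(r-b>65),(232,200,280,250),8): print(B[:2])
o=env.observe();print(o["ee_pos"]*1e3,o["tcp_rot"],o["contact_force"])
o=np.zeros((480,800,3),np.uint8);o[:,:500]=cv2.resize(s["img"][190:286,200:300],(500,480),interpolation=cv2.INTER_CUBIC);o[:480,500:]=cv2.resize(t["img"][160:256,200:260],(300,480))
cv2.imwrite("pics/pre.png",o)
E
```

```text
(array([243.9, 201.7]), array([243, 200,   3,   5,  13], dtype=int32))
(array([257.4, 222.4]), array([251, 217,  15,  12, 100], dtype=int32))
(array([244.2, 234.8]), array([236, 229,  17,  13, 170], dtype=int32))
[440.  176.1  94.4] [180.   0. 170.] [-0.2  0.4 -1. ]
```

View pics/pre.png

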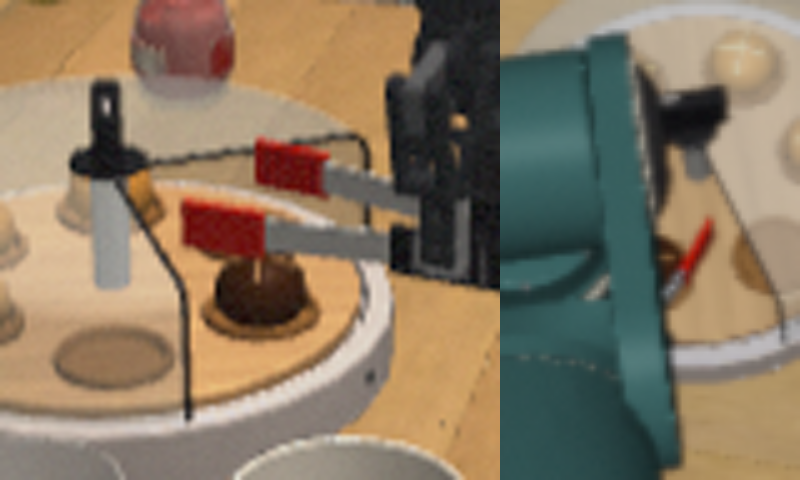

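The jaws sit above and either side of the rye roll: near jaw at (244,235), far at (257,222), roll at about (252,248). The kinematic midpoint (543,158) matches the roll at (542.5,158.5), so I'll descend 40 mm.

Emit:
jog_arm(
  targets=[
    {"delta_pos":[0.03,0.02,0.3],"twist":[0,0,0]},
    {"delta_pos":[0,0,0.5],"twist":[0,0,0]},
    {"delta_pos":[0,0,0.4],"twist":[0,0,0]},
    {"delta_pos":[0,0,0.3],"twist":[0,0,0]},
    {"delta_pos":[0,0,0.1],"twist":[0,0,0]},
    {"delta_pos":[0,0,0],"twist":[0,0,0]},
    {"delta_pos":[0,0,0],"twist":[0,0,0]},
  ],
)

```text
time: 22.28
ee_pos: [0.4393, 0.1767, 0.0542]
tcp_rot: [180.0, 0.0, 170.0]
contact_force: [-0.8, -0.2, -0.4]
finger_gap: 0.615
finger_force: 3.2
```

```bash
python3 - <<'E'
from h import *
np.set_printoptions(precision=1,suppress=True)
s=imaging.grab_frame("side")
b,g,r=[s["img"][...,i].astype(int) for i in range(3)]
for B in blobs((r>95)&(r-g>65)&(r-b>65),(232,200,280,260),8): print(B[:2])
for B in blobs(masks(s["img"])["dark"],(238,225,270,265),8): print(B[:2])
def px(f,p):
    q=R(f).T@(np.array(p)/1e3-f["eye"]);return np.array([f["cx"]-f["fx"]*q[0]/q[2],f["cy"]+f["fy"]*q[1]/q[2]])
print(px(s,(542.7,158,62)),px(s,(542.7+6.3,158+36,62)),px(s,(542.7-6.3,158-36,62)),env.observe()["ee_pos"]*1e3,env.observe()["contact_force"])
E
```

```text
(array([243.9, 201.7]), array([243, 200,   3,   5,  13], dtype=int32))
(array([257.7, 237.2]), array([251, 233,  15,  12,  87], dtype=int32))
(array([244.8, 251. ]), array([237, 245,  16,  13, 151], dtype=int32))
(array([253.6, 244.2]), array([244, 237,  18,  13, 115], dtype=int32))
[251.8 244.3] [244.8 250.8] [258.5 238.2] [439.3 176.7  54.2] [-0.   0.7 -1.1]
```

Emit:
jog_arm(
  targets=[
    {"delta_pos":[0,0,-0.06],"twist":[0,0,0]},
    {"delta_pos":[0,0,0],"twist":[0,0,0]},
    {"delta_pos":[0,0,0],"twist":[0,0,0]},
    {"delta_pos":[0,0,0],"twist":[0,0,0]},
  ],
  hand=0.0,
  force=25,
)

```text
time: 22.82
ee_pos: [0.4391, 0.1767, 0.0553]
tcp_rot: [180.0, -0.0, 170.1]
contact_force: [-0.4, 0.5, -1.1]
finger_gap: 0.501
finger_force: 4.8
```

Emit:
jog_arm(
  targets=[
    {"delta_pos":[0,0,0],"twist":[0,0,0]},
    {"delta_pos":[0,0,0],"twist":[0,0,0]},
    {"delta_pos":[0,0,0],"twist":[0,0,0]},
    {"delta_pos":[0,0,0],"twist":[0,0,0]},
    {"delta_pos":[0,0,0],"twist":[0,0,0]},
    {"delta_pos":[0,0,0],"twist":[0,0,0]},
  ],
  hand=-0.2,
)

```text
time: 23.58
ee_pos: [0.4391, 0.1767, 0.0553]
tcp_rot: [-180.0, -0.0, 170.1]
contact_force: [-0.1, -0.3, -1.2]
finger_gap: 0.463
finger_force: 25.3
```

The fingers stopped at 39.4 mm, which is the width expected with the jaws on the roll. Now I'll lift 100 mm.

Emit:
jog_arm(
  targets=[
    {"delta_pos":[0,0,-0.1],"twist":[0,0,0]},
    {"delta_pos":[0,0,-0.3],"twist":[0,0,0]},
    {"delta_pos":[0,0,-0.5],"twist":[0,0,0]},
    {"delta_pos":[0,0,-0.6],"twist":[0,0,0]},
    {"delta_pos":[0,0,-0.6],"twist":[0,0,0]},
    {"delta_pos":[0,0,-0.6],"twist":[0,0,0]},
    {"delta_pos":[0,0,-0.6],"twist":[0,0,0]},
    {"delta_pos":[0,0,-0.5],"twist":[0,0,0]},
    {"delta_pos":[0,0,-0.2],"twist":[0,0,0]},
    {"delta_pos":[0,0,-0.05],"twist":[0,0,0]},
  ],
)

```text
time: 24.82
ee_pos: [0.4391, 0.1767, 0.1566]
tcp_rot: [-180.0, -0.0, 170.1]
contact_force: [-0.3, -0.7, -1.9]
finger_gap: 0.462
finger_force: 25.4
```

Emit:
jog_arm(
  targets=[
    {"delta_pos":[0,0,0],"twist":[0,0,0]},
    {"delta_pos":[0,0,0],"twist":[0,0,0]},
    {"delta_pos":[0,0,0],"twist":[0,0,0]},
    {"delta_pos":[0,0,0],"twist":[0,0,0]},
    {"delta_pos":[0,0,0],"twist":[0,0,0]},
    {"delta_pos":[0,0,0],"twist":[0,0,0]},
    {"delta_pos":[0,0,0],"twist":[0,0,0]},
    {"delta_pos":[0,0,0],"twist":[0,0,0]},
  ],
)

```text
time: 25.82
ee_pos: [0.4391, 0.1767, 0.1566]
tcp_rot: [180.0, 0.0, 170.1]
contact_force: [0.1, -0.2, -1.7]
finger_gap: 0.459
finger_force: 25.4
```

```bash
python3 - <<'E'
from h import *
s=imaging.grab_frame("side");t=imaging.grab_frame("top")
o=np.zeros((480,800,3),np.uint8);o[:,:500]=cv2.resize(s["img"][170:290,175:300],(500,480),interpolation=cv2.INTER_CUBIC);o[:480,500:]=cv2.resize(t["img"][160:256,200:260],(300,480))
cv2.imwrite("pics/end.png",o)
for k in range(2):
    s=imaging.grab_frame("side")
    for B in blobs(masks(s["img"])["dark"],(238,190,270,240),20): print(B[:2])
E
```

```text
(array([256.14, 203.6 ]), array([252, 199,   9,   9,  43], dtype=int32))
(array([256.3 , 203.63]), array([252, 200,   9,   8,  43], dtype=int32))
```

View pics/end.png

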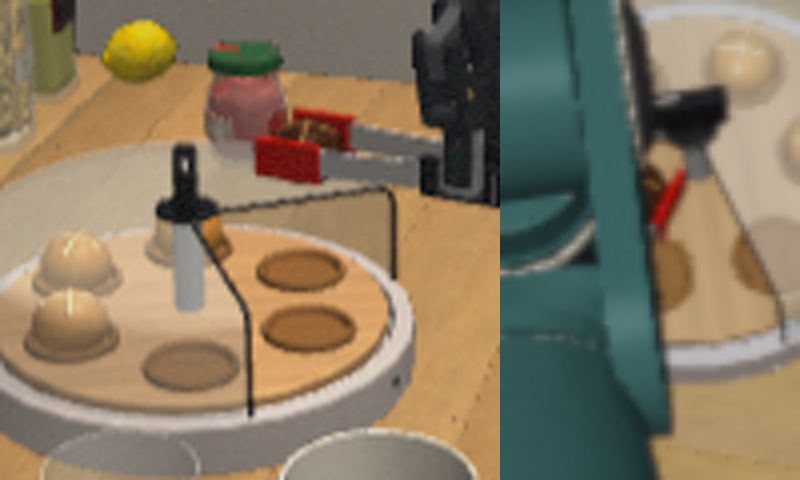

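The rye roll is held between both red jaws at (305,135) in the crop, well above the now empty nest, and it is still. The pale rolls are in their nests. I'll hand the job in.

```bash
python3 -c "
from workcell import ticket
print(ticket.finish_job())"
```

```text
the job is handed in; nothing more can be done
None
```

The knob was turned one click to bring the rye roll into the opening, and the tongs now hold it still about 10 cm above its nest; I handed the job in at about 26 s, with no verdict shown.

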